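# Hold a lamp tester's plunger in the green

### The arm

A 7-joint arm with a two-finger parallel gripper is mounted at the origin on the work surface. World frame = base frame: x ahead of the robot, y to its left, z up, the work surface at z = 0. Lengths are in m, angles in degrees, forces in N, time in s.
With the tool pointing down it reaches from about 0.425 to 1.025 m from the base axis. Payload 9.4 kg.
Tool frame: the origin (TCP) lies between the finger pads; the fingertips stand 17 mm ahead of it and the grasp point (between the pads) lies 2 mm behind it (r.nose_length is the distance from the TCP to the fingertips, in m); z points along the fingers, y is the direction in which the jaws open and shut (so a half turn about z gives the same grasp; the last joint's range is limited). The gripper opens to 93 mm and grips with 3 to 60 N. Pads are 15 mm wide; open, the fingers measure 128 mm over their backs; the gripper's body (75 mm by 188 mm) begins 65 mm behind the grasp point.
Start: joints at [-72.519, 34.337, -0.143, 91.639, 0.103, 54.024, -4.572], TCP at [0.27, 0.673, 0.236] pointing down, gripper open.
Joint ranges: [-147.43, 147.43], [-19.82, 112.94], [-74.19, 73.91], [6.32, 146.72], [-59.91, 239.91], [6.04, 106.73], [-150.56, 150.56]. Speed limits (degrees/s): [127.2, 127.2, 172.46, 172.46, 180, 180, 180].

### API

Orientations are given as [roll, pitch, yaw] about the fixed x, y, z axes, in that order (R = Rz(yaw) Ry(pitch) Rx(roll)).
In Python, from station import get_obs, capture, camera_model, r, models gives the robot as it stands.
- The arm moves only by the tool jog_arm, never from a script. Its argument "plan" is text: rows parted by semicolons, each of 7 numbers parted by spaces: the shift along the tool's x, y, z in cm, then the turn, a rotation vector about the tool's x, y, z in degrees, then the gripper command: -1 is shut, 1 is fully open, values between are in proportion. A call has 1 to 5 rows; each row is the pose to reach, as a shift and turn from the pose commanded when the call began, along the tool's axes at that moment; what a row does not reach only later rows make up. A row lasts 1/8 s, in which the tool goes at most 62.5 mm and 10.7 degrees, less where a joint would pass 70% of its speed; a pose out of reach is approached as far as the arm can. A call with a gripper value outside its range is refused whole. The fingers move at their own pace and stop on an object; "newtons" is the grip in N (left out, the last holds). Time passes only in rows, so rows that repeat a pose let the fingers close. It gives the time, the measured TCP pose, the force and the opening at its end, in the units of the state.
- get_obs(): the state, without advancing time (a new reading comes with each control period).
- capture(name): name is "side" or "top"; returns the picture (400x640x3 uint8, blue, green, red); there is no depth.
- camera_model(name): a dict with "vertical_fov" (degrees; the focal length in pixels is half the picture's height over the tangent of half this angle, whatever the lens; pixels are square), "cx", "cy" (the principal point, pixels), "k1" (the pictures are not rectified: a ray, as slopes to the right and down, at radius r is drawn at 1 + k1 r^2 times it, then the intrinsics apply), "cam_to_world" (4x4, takes a point from camera to world coordinates). Camera axes: x right, y down, z forward; pixel columns grow to the right and rows downward; lengths in m; the calibration is good to about 2 mm. A picture is of the moment at which its call begins. camera_model takes no time and is no camera call.
- r.sign_off(): hands the job in, once; it reports no verdict.
Trained networks look in the newest picture that a camera, given by its name, has taken for a name from the list of things; names that differ only in an ending like _2 or _b are one class to them, and where a whole thing is asked for, a point or a joint stands for the part that bears it (a point fixed in the world has none). Each returns a list of dicts, best first, with "conf" (0 to 1); they miss things now and then, are a little off and sometimes report something else, mostly with a low value. They report only what shows in the picture. A call takes as long as a camera call. They do not tell look-alikes from the thing itself.
- models.look_for(thing, camera): "centre" ([column, row] as shares, 0 to 1, of the picture: columns of its width, rows of its height, amid what is visible of it).
- models.regions_of(thing, camera): "pixels" (400x640 bool, what is visible of it) and "centre" ([column, row] as shares, 0 to 1, of the picture: columns of its width, rows of its height, amid what is visible of it).
- models.mark_of(thing, camera): "centre" ([column, row] as shares, 0 to 1, of the picture: columns of its width, rows of its height: a listed point, or the origin of a listed thing).
The state is a dict: "time_s": time; "qpos": joint angles; "joint_vel": joint speeds; "effort": joint torques, N m; "tcp_pos": TCP position; "tcp_rot": TCP orientation; "contact_force": force on the tool from outside, world axes, zero at the start; "wrist_torque": the same for the moment, N m; "grip_width": finger opening in m.
Only numpy, scipy, OpenCV 4.12 (cv2) and the standard library are available. Lean on these libraries where they do the work, as an engineer would, in place of code of your own. Each camera call takes 0.05 s, during which the arm holds its last target. There are 200 camera calls.

### The job

Stand the good lamp (pale glass, not the blackened one) base down and fully home in the round socket of the lamp tester, gripping and setting it down gently because the glass is fragile, and let go of it. Then press the tester's spring-loaded plunger down with the fingertips until its orange pointer stands in the green part of the scale, never going on into the red, and finish while still holding it there. Leave the blackened lamp, the carton and the roll of tape where they are.

Things in the scene. Friction and masses are not known exactly. Their poses are not given: they have to be found in the camera images.
- lamp: the good lamp, standing upright: white ceramic base 30 mm in diameter and 26 mm high with a brass band, and above it a pale cream glass bulb, a 29 mm cylinder up to 76 mm, then tapering to the tip at 90 mm. About 0.09 kg. Origin at the centre of its underside, z up along its axis. The glass breaks if the fingers push on it with more than 40 N in all (about 20 N from each finger); setting it down with more than 30 N breaks it too
- lamp_mid (a point): centre of the good lamp, on its axis, 45 mm above its underside (on the glass); a good place to grasp it from above
- tester: the lamp tester, a fixed blue case 140 (x) by 260 (y) by 45 (z) mm; origin at the centre of its underside, z up. Along its own y axis, at +65 mm, is the socket; at -65 mm the plunger. The scale, a small upright plate 34 (y) by 6 (x) by 50 (z) mm, stands on the case at y = -110 mm
- socket (a point): centre of the socket's floor. The socket is a round hole 36 mm in diameter with a chamfered mouth, 18 mm deep; its mouth is level with the case's top, 45 mm above the work surface. With the lamp home, lamp_mid is 45 mm above this point
- plunger_top (a point): centre of the plunger's flat round black cap (44 mm in diameter, 14 mm thick, on a 18 mm steel stem), on its upper face; 95 mm above the work surface when released, sinking as it is pressed
- plunger (a joint): how far the plunger is pressed straight down, in m: 0 released, 0.024 at the end stop. Orange pointer on the scale: yellow below 0.008, green from 0.008 to 0.016, red beyond. The spring returns it: about 3 N to start, 7 N at 0.012, 11 N at the stop (350 N/m)
- dud: burnt-out lamp of the same shape and size with blackened glass; origin at the centre of its underside; leave it alone
- carton: small lamp carton, brown with an orange band, 56 by 56 by 90 mm high; origin at the centre of its underside; leave it alone
- tape: roll of black tape lying flat, 70 mm in diameter, 20 mm high; origin at the centre of its underside; leave it alone
Things that resemble listed ones, but are neither listed nor needed, are in the scene too. Leave any blue look-alike of the lamp alone.

How it is judged:
By the outcome, as a careful person would: the job done as asked, in the order asked, and still so for the second after the job is handed in, while the arm keeps its last pose, push and grip.
It also fails if it takes over 58 s, if anything falls off the work surface, if the arm or the gripper's body presses on something with over 40 N, if the wrist force passes 120 N, or if a joint passes its speed limit or range.

## Working session

There is one attempt and no reset: what is moved stays moved. The work goes in short steps, Python scripts to look and compute and a tool call to move; the robot and the scene stay as the last step left them, time stands still between calls to the robot, and variables do not carry over. Pictures are saved under pics/ and viewed, about 8 in all and at most 12, crops included, and the job is handed in when it is done.

Besides the shell and the picture viewer there is one more tool, called after "Request:" as name(argument=value, ...), one argument or row to a line, values as JSON. jog_arm: Moves the arm, as the interface text tells. Its arguments: {"type":"object","properties":{"plan":{"type":"string"},"newtons":{"type":"number"}},"required":["plan"]}

```bash
mkdir -p pics; cat > h.py <<'E'
import numpy as np, cv2
from station import get_obs, capture, camera_model, r, models
from scipy.spatial.transform import Rotation as R
def ray(cam,px):
    m=camera_model(cam); f=200/np.tan(np.radians(m["vertical_fov"]/2))
    d=np.array([(px[0]-m["cx"])/f,(px[1]-m["cy"])/f]); u=d.copy()
    for _ in range(20): u=d/(1+m["k1"]*(u@u))
    T=np.array(m["cam_to_world"]); return T[:3,3],T[:3,:3]@np.r_[u,1]
def at_z(cam,px,z):
    o,d=ray(cam,px); return o+d*(z-o[2])/d[2]
def proj(cam,p):
    m=camera_model(cam); f=200/np.tan(np.radians(m["vertical_fov"]/2))
    c=np.linalg.inv(np.array(m["cam_to_world"]))@np.r_[p,1]; u=c[:2]/c[2]
    return u*(1+m["k1"]*(u@u))*f+[m["cx"],m["cy"]]
def tri(a,b):
    (o1,d1),(o2,d2)=ray("top",a),ray("side",b)
    s=np.linalg.lstsq(np.c_[d1,-d2],o2-o1,rcond=None)[0]
    p,q=o1+s[0]*d1,o2+s[1]*d2; return (p+q)/2,np.linalg.norm(p-q)
def px(c): return np.array(c)*[640,400]
def tool(p):  # shift in cm in tool axes
    s=get_obs(); return 100*R.from_euler('xyz',s["tcp_rot"],degrees=True).inv().apply(np.array(p)-s["tcp_pos"])
E
python3 - <<'E'
from h import *
np.set_printoptions(precision=4,suppress=True)
ims=[capture(c) for c in("top","side")]
cv2.imwrite("pics/1.png",ims[0]);cv2.imwrite("pics/2.png",ims[1])
for c in("top","side"):
    print(c,np.array(camera_model(c)["cam_to_world"])[:3])
    for t in("lamp_mid","dud","socket","plunger_top","tester","carton","tape"):
        for d in models.mark_of(t,c)[:4]: print(t,round(d["conf"],2),px(d["centre"]))
print(get_obs())
E
```

```text
top [[ 0.0092 -0.9962  0.0863  0.4926]
 [-0.9993 -0.0122 -0.0341  0.0732]
 [ 0.0351 -0.0859 -0.9957  0.987 ]]
lamp_mid 0.8 [231.168 173.8  ]
lamp_mid 0.55 [270.272 177.32 ]
lamp_mid 0.5 [232.32 141.  ]
lamp_mid 0.41 [398.784 177.48 ]
dud 0.54 [259.968 227.68 ]
socket 0.64 [233.088 171.52 ]
socket 0.63 [399.296 179.92 ]
plunger_top 0.81 [460.096 196.2  ]
plunger_top 0.35 [402.496 178.92 ]
tester 0.7 [418.176 189.32 ]
tester 0.29 [235.328 175.48 ]
carton 0.68 [185.408 247.68 ]
tape 0.72 [187.392 176.32 ]
side [[-0.9782 -0.1267  0.1644  0.4269]
 [-0.2064  0.6758 -0.7076  0.701 ]
 [-0.0215 -0.7262 -0.6872  0.7162]]
lamp_mid 0.87 [311.872 232.   ]
lamp_mid 0.71 [262.272 253.52 ]
lamp_mid 0.65 [297.088 261.88 ]
dud 0.62 [353.472 263.32 ]
socket 0.94 [334.528 158.68 ]
socket 0.38 [345.6 157.8]
plunger_top 0.6 [356.928 117.8  ]
tester 0.93 [343.872 156.6  ]
carton 0.76 [361.088 328.4  ]
tape 0.93 [286.912 319.32 ]
{'time_s': 0.8, 'qpos': array([-72.5193,  34.3344,  -0.1441,  91.6395,   0.1034,  54.026 ,
        -4.5732]), 'joint_vel': array([-0.0316, -0.0561,  0.056 , -0.0107, -0.061 , -0.0686,  0.129 ]), 'effort': array([ -0.0001, -76.4738,   1.4962, -25.2705,  -0.0525,   0.0102,
        -0.    ]), 'tcp_pos': array([0.2701, 0.6728, 0.2357]), 'tcp_rot': array([179.9996,   0.0024, 158.1258]), 'contact_force': array([ 0.4459,  0.0265, -0.4426]), 'wrist_torque': array([-0.0279,  0.0006, -0.0265]), 'grip_width': 0.09310853204691685}
```

View pics/1.png

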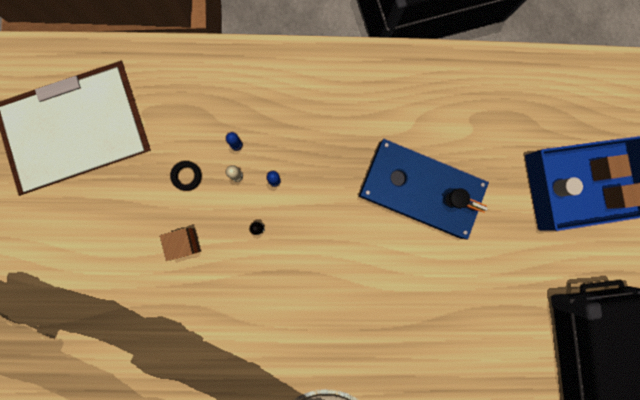

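View pics/2.png

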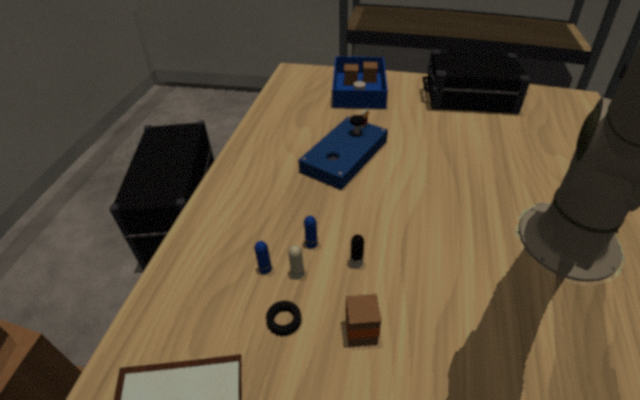

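The top view shows the good lamp at (232,173), with blue look-alikes at (233,140) and (273,178). The dud is at (257,228), the socket at (398,178) and the plunger cap at (460,197). In the side view the good lamp is at (297,262), the socket at (334,157) and the plunger at (357,119).

```bash
python3 - <<'E'
from h import *
np.set_printoptions(precision=4,suppress=True)
L=tri((231.2,173.8),(297.1,261.9));print("lamp",L,at_z("top",(231.2,173.8),.045))
S=tri((399.3,179.9),(334.5,158.7));print("socket",S,at_z("top",(399.3,179.9),.027))
P=tri((460.1,196.2),(356.9,117.8));print("plunger",P,at_z("top",(460.1,196.2),.095))
for n,a in(("blue1",(232.3,141)),("blue2",(270.3,177.3)),("dud",(257,228))): print(n,at_z("top",a,.045))
print("tape",at_z("top",(187,176),.01),"carton",at_z("top",(185,247),.0))
# tester case plane: corners at top face z=.045
for c in((384,140),(488,180),(466,238),(361,196)): print(at_z("top",c,.045))
for d in models.regions_of("lamp","top")[:4]:
    ys,xs=np.nonzero(d["pixels"]);print(d["conf"],xs.min(),xs.max(),ys.min(),ys.max(),px(d["centre"]))
print(tool([L[0][0],L[0][1],.25]))
E
```

```text
lamp (array([0.6063, 0.2145, 0.0481]), np.float64(0.0016032792179677764)) [0.6074 0.2151 0.045 ]
socket (array([ 0.6003, -0.1637,  0.0296]), np.float64(0.00042577915312272987)) [ 0.6008 -0.1644  0.027 ]
plunger (array([ 0.5584, -0.2786,  0.0953]), np.float64(0.003092633863972937)) [ 0.5599 -0.2785  0.095 ]
blue1 [0.6811 0.2146 0.045 ]
blue2 [0.6008 0.1286 0.045 ]
dud [0.4885 0.1558 0.045 ]
tape [0.6053 0.3212 0.01  ] carton [0.4434 0.3229 0.    ]
[ 0.6889 -0.1259  0.045 ]
[ 0.6013 -0.3639  0.045 ]
[ 0.4701 -0.3099  0.045 ]
[ 0.5616 -0.0734  0.045 ]
0.5 225 242 165 181 [232.192 172.6  ]
0.49 225 242 132 151 [233.728 140.2  ]
[-48.2704 -30.0107  -1.4352]
```

```bash
python3 - <<'E'
from h import *
from scipy.optimize import minimize
np.set_printoptions(precision=4,suppress=True)
t=capture("top"); s=capture("side")
def crop(im,x,y,w,h): return cv2.resize(im[y:y+h,x:x+w],None,fx=5,fy=5,interpolation=cv2.INTER_CUBIC)
a=crop(t,350,130,150,115); cv2.imwrite("pics/3.png",a)
def hull(cam,x,y):
    P=[]
    for z,rr in((0,.015),(.026,.015),(.076,.0145),(.085,.009),(.09,.002)):
        for k in np.arange(0,2*np.pi,.3): P.append(proj(cam,[x+rr*np.cos(k),y+rr*np.sin(k),z]))
    return cv2.convexHull(np.float32(P))
M={}
for c,b in(("top",(232,173)),("side",(297,262))):
    D=[d for d in models.regions_of("lamp",c) if np.hypot(*(px(d["centre"])-b))<10]
    if D: M[c]=cv2.resize(D[0]["pixels"].astype(np.uint8)*255,None,fx=4,fy=4,interpolation=cv2.INTER_LINEAR)>127; print(c,D[0]["conf"])
def cost(p,cams):
    t=0
    for c in cams:
        m=M[c]; q=np.zeros(m.shape,np.uint8); cv2.fillPoly(q,[np.int32(((hull(c,*p)+.5)*4-.5)*16)],1,shift=4); q=q>0
        t+=1-(q&m).sum()/(q|m).sum()
    return t
for cams in(list(M),)+tuple([c] for c in M):
    o=minimize(cost,[.6065,.2148],args=(cams,),method="Nelder-Mead",options=dict(initial_simplex=[[.6,.21],[.615,.212],[.604,.222]]));print(cams,o.x,o.fun)
print([px(d["centre"]) for d in models.regions_of("plunger_top","top")][:2])
E
```

```text
top 0.69
side 0.74Traceback (most recent call last):
  File "<stdin>", line 23, in <module>
    res = _minimize_neldermead(fun, x0, args, callback, bounds=bounds,
                               **options)
    fxr = func(xr)
    fx = function(np.copy(x), *(wrapper_args + args))
  File "<stdin>", line 19, in cost
  File "<stdin>", line 10, in hull
  File "h.py", line 12, in proj
    m=camera_model(cam); f=200/np.tan(np.radians(m["vertical_fov"]/2))
ValueError: time passes only in moves, steps and waits
```

View pics/3.png

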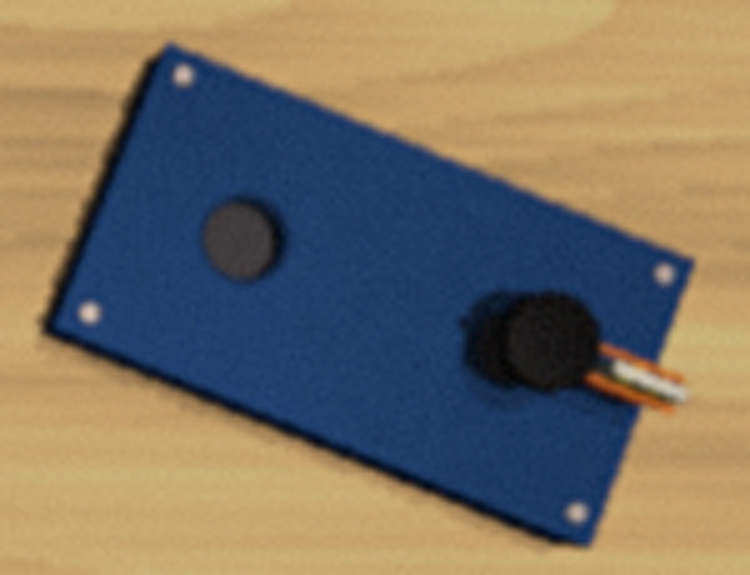

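Request:
jog_arm(
  plan="-24 -15 0 0 0 0 0.4; -24 -15 0 0 0 0 0.4; -24 -15 0 0 0 0 0.4; -24 -15 0 0 0 0 0.4; -24 -15 0 0 0 0 0.4",
  newtons=12,
)

```text
time_s: 1.68
tcp_pos: [0.4394, 0.4407, 0.236]
tcp_rot: [-180.0, 0.1, 157.9]
contact_force: [0.4, 1.2, -1.0]
grip_width: 0.0649
```

The crop shows the four case screws at crop pixels (183,75), (665,273), (577,513) and (89,313). The socket is at about (241,240) and the cap at (552,340).

```bash
cat > /tmp/p.py <<'E'
s=open('h.py').read().replace("def ray","import functools\n_cm=camera_model\ncamera_model=functools.cache(lambda c:_cm(c))\ndef ray",1)
open('h.py','w').write(s)
E
python3 /tmp/p.py; python3 - <<'E'
from h import *
from scipy.optimize import minimize
np.set_printoptions(precision=4,suppress=True)
f=lambda u,v:((u+.5)/5-.5+350,(v+.5)/5-.5+130)
W=[at_z("top",f(*c),.045)[:2] for c in((183,75),(665,273),(577,513),(89,313))]
c=np.mean(W,0); d=(W[0]+W[3]-W[1]-W[2]);d/=np.linalg.norm(d)
print("centre",c,"dir",d,"socket",c+.065*d,"plunger",c-.065*d)
print("floor",at_z("top",f(241,240),.027),"mouth",at_z("top",f(243,240),.045),"cap",at_z("top",f(552,340),.095))
def hull(cam,x,y):
    return cv2.convexHull(np.float32([proj(cam,[x+rr*np.cos(k),y+rr*np.sin(k),z]) for z,rr in((0,.015),(.026,.015),(.076,.0145),(.085,.009),(.09,.002)) for k in np.arange(0,2*np.pi,.3)]))
M={}
for cam,b in(("top",(232,173)),("side",(297,262))):
    capture(cam)
    D=[d for d in models.regions_of("lamp",cam) if np.hypot(*(px(d["centre"])-b))<10]
    if D: M[cam]=cv2.resize(D[0]["pixels"].astype(np.uint8)*255,None,fx=4,fy=4,interpolation=cv2.INTER_LINEAR)>127; print(cam,D[0]["conf"])
def cost(p,cams):
    t=0
    for cam in cams:
        m=M[cam]; q=np.zeros(m.shape,np.uint8); cv2.fillPoly(q,[np.int32(((hull(cam,*p)+.5)*4-.5)*16)],1,shift=4); q=q>0
        t+=1-(q&m).sum()/(q|m).sum()
    return t
for cams in(list(M),)+tuple([k] for k in M):
    o=minimize(cost,[.6065,.2148],args=(cams,),method="Nelder-Mead",options=dict(initial_simplex=[[.6,.21],[.615,.212],[.604,.222]]));print(cams,o.x,o.fun)
print(tool([.6065,.2148,.25]))
E
```

```text
centre [ 0.5808 -0.2194] dir [0.3678 0.9299] socket [ 0.6047 -0.1589] plunger [ 0.5569 -0.2798]
floor [ 0.606  -0.1609  0.027 ] mouth [ 0.6039 -0.1575  0.045 ] cap [ 0.5569 -0.2783  0.095 ]
top 0.46
side 0.9
['top', 'side'] [0.6095 0.2099] 0.153984729562488
['top'] [0.6101 0.2101] 0.06551457312354914
['side'] [0.61  0.208] 0.05792972459639123
[-24.2653 -14.937   -1.4271]
```

Request:
jog_arm(
  plan="-24.7 -15.3 0 0 0 0 0.4; -24.7 -15.3 0 0 0 0 0.4; -24.7 -15.3 0 0 0 0 0.4; -24.7 -15.3 0 0 0 0 0.4; -24.7 -15.3 0 0 0 0 0.4",
)

```text
time_s: 2.5
tcp_pos: [0.6104, 0.2092, 0.2356]
tcp_rot: [180.0, 0.0, 158.1]
contact_force: [0.5, 0.4, 0.0]
grip_width: 0.0651
```

Request:
jog_arm(
  plan="0 0 5 0 0 0 0.4; 0 0 10 0 0 0 0.4; 0 0 12 0 0 0 0.4; 0 0 12 0 0 0 0.4; 0 0 12 0 0 0 0.4",
)

```text
time_s: 3.12
tcp_pos: [0.6095, 0.2115, 0.1165]
tcp_rot: [179.9, 0.0, 158.2]
contact_force: [0.5, 0.4, 0.3]
grip_width: 0.0653
```

```bash
python3 - <<'E'
from h import *
np.set_printoptions(precision=4,suppress=True)
s=get_obs();print(s["tcp_pos"],s["tcp_rot"],tool([.6095,.2095,.044]))
big=lambda a:cv2.resize(a,(480,400),interpolation=cv2.INTER_CUBIC)
cv2.imwrite("pics/4.png",big(capture("side")[200:300,240:360]))
E
```

```text
[0.6095 0.2115 0.1165] [179.9345   0.0392 158.2013] [-0.0682 -0.1946  7.2485]
```

View pics/4.png

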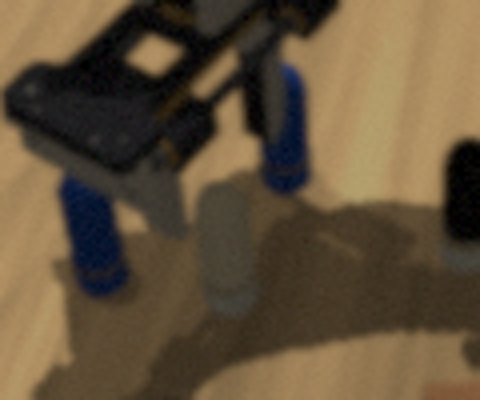

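The lamp, with its tip near crop pixel (222,185), lies midway between the fingertips at (185,235) and (262,135). I'm descending and gripping.

Request:
jog_arm(
  plan="-0.1 -0.1 3 0 0 0 0.4; -0.1 -0.1 5.5 0 0 0 0.4; -0.1 -0.1 7.2 0 0 0 0.4; -0.1 -0.1 7.2 0 0 0 0.4; -0.1 -0.1 7.2 0 0 0 0.4",
)

```text
time_s: 3.8
tcp_pos: [0.6103, 0.2091, 0.0446]
tcp_rot: [179.9, 0.1, 158.1]
contact_force: [-0.1, 0.3, 0.5]
grip_width: 0.0648
```

Request:
jog_arm(
  plan="0 0 0 0 0 0 -1; 0 0 0 0 0 0 -1; 0 0 0 0 0 0 -1; 0 0 0 0 0 0 -1; 0 0 0 0 0 0 -1",
  newtons=8,
)

```text
time_s: 4.42
tcp_pos: [0.6098, 0.2089, 0.0437]
tcp_rot: [180.0, 0.0, 158.1]
contact_force: [0.3, -0.3, 0.7]
grip_width: 0.0287
```

Request:
jog_arm(
  plan="0 0 -2 0 0 0 -1; 0 0 -5 0 0 0 -1; 0 0 -9 0 0 0 -1; 0 0 -13 0 0 0 -1; 0 0 -14 0 0 0 -1",
)

```text
time_s: 5.05
tcp_pos: [0.6109, 0.2092, 0.1875]
tcp_rot: [179.8, 0.2, 158.1]
contact_force: [0.6, 0.1, -1.3]
grip_width: 0.0283
```

```bash
python3 - <<'E'
from h import *
np.set_printoptions(precision=4,suppress=True)
s=get_obs();print(s["tcp_pos"],s["tcp_rot"],s["grip_width"],s["contact_force"],tool([.6047,-.159,.184]))
E
```

```text
[0.6109 0.2092 0.1875] [179.7995   0.2029 158.1102] 0.02829358513287705 [ 0.5649  0.0646 -1.2675] [-13.1541 -34.3956   0.2807]
```

Request:
jog_arm(
  plan="-1.5 -4 0 0 0 0 -1; -3.3 -8.7 0 0 0 0 -1; -5.1 -13.4 0 0 0 0 -1; -6.9 -18 0 0 0 0 -1; -8 -21 0 0 0 0 -1",
)

```text
time_s: 5.68
tcp_pos: [0.6049, -0.0188, 0.1835]
tcp_rot: [-179.9, -0.0, 158.0]
contact_force: [0.5, 0.4, -1.3]
grip_width: 0.0288
```

Request:
jog_arm(
  plan="-1.8 -4.7 0 0 0 0 -1; -3.6 -9.4 0 0 0 0 -1; -4.8 -12.6 0 0 0 0 -1; -5.2 -13.5 0 0 0 0 -1; -5.2 -13.5 0 0 0 0 -1",
)

```text
time_s: 6.3
tcp_pos: [0.6035, -0.1602, 0.1834]
tcp_rot: [180.0, -0.0, 158.1]
contact_force: [0.7, 0.3, -1.0]
grip_width: 0.029
```

```bash
python3 - <<'E'
from h import *
np.set_printoptions(precision=4,suppress=True)
s=get_obs();print(s["tcp_pos"],s["tcp_rot"],s["grip_width"],s["contact_force"],tool([.6047,-.159,.184]))
capture("side")
for d in models.mark_of("lamp","side")[:3]: print(d["conf"],px(d["centre"]))
im=capture("side")
x,y=proj("side",s["tcp_pos"]-[0,0,.043]).astype(int); print(x,y)
cv2.imwrite("pics/5.png",cv2.resize(im[y-70:y+60,x-80:x+80],(800,650)[:2] and (640,520),interpolation=cv2.INTER_CUBIC))
E
```

```text
[ 0.6035 -0.1602  0.1834] [179.9829  -0.0393 158.0957] 0.028970163430476127 [ 0.7263  0.3446 -0.9563] [-0.0712  0.1527 -0.0585]
0.92 [268.416 269.32 ]
0.8 [311.488 242.48 ]
0.61 [330.176 122.92 ]
332 125
```

View pics/5.png

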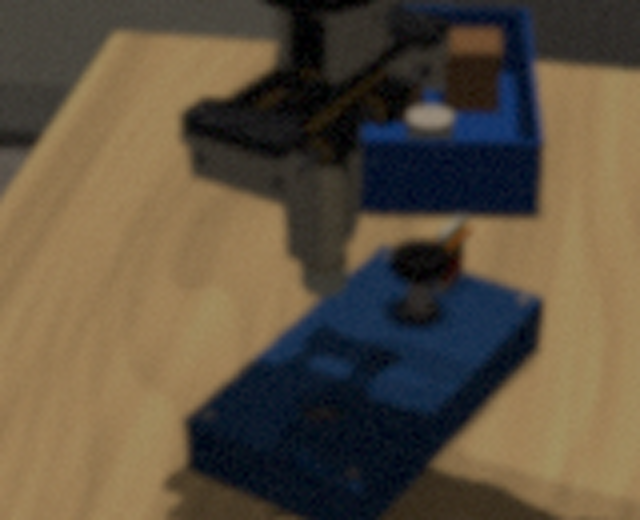

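Request:
jog_arm(
  plan="0 0.14 3 0 0 0 -1; 0 0.14 6 0 0 0 -1; 0 0.14 8 0 0 0 -1; 0 0.14 8.7 0 0 0 -1; 0 0.14 8.7 0 0 0 -1",
)

```text
time_s: 7.08
tcp_pos: [0.6044, -0.1583, 0.0966]
tcp_rot: [180.0, -0.0, 158.2]
contact_force: [-0.1, -0.1, -1.8]
grip_width: 0.0287
```

```bash
python3 - <<'E'
from h import *
np.set_printoptions(precision=4,suppress=True)
s=get_obs();print(s["tcp_pos"],s["tcp_rot"],s["contact_force"],tool([.6047,-.159,.0707]))
a=capture("side")[115:195,285:385]; b=capture("top")[135:225,345:445]
f=lambda q:cv2.resize(q,(400,400*q.shape[0]//q.shape[1]),interpolation=cv2.INTER_CUBIC)[:320]
cv2.imwrite("pics/6.png",np.hstack([f(a),f(b)]))
E
```

```text
[ 0.6044 -0.1583  0.0966] [179.9912  -0.0238 158.1925] [-0.1412 -0.0797 -1.7957] [-0.0585 -0.0552  2.5928]
```

View pics/6.png

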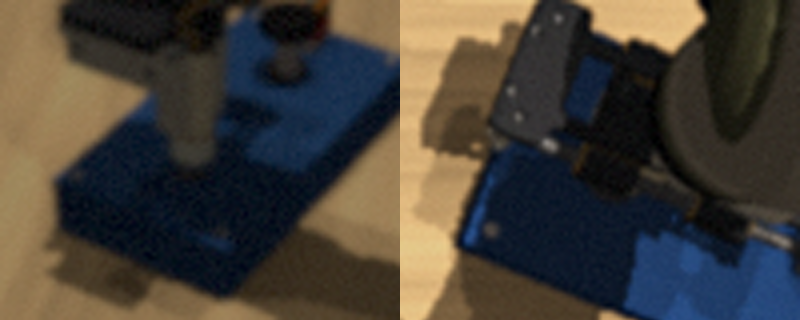

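The side crop shows the lamp's base (190,158) just above the socket mouth (188,175), so it is aligned. I'm lowering slowly and watching the force.

Request:
jog_arm(
  plan="0 0 0.3 0 0 0 -1; 0 0 0.6 0 0 0 -1; 0 0 0.9 0 0 0 -1; 0 0 1.1 0 0 0 -1; 0 0 1.2 0 0 0 -1",
)

```text
time_s: 7.8
tcp_pos: [0.6041, -0.1592, 0.0844]
tcp_rot: [-180.0, -0.0, 158.1]
contact_force: [-0.7, 0.8, -0.7]
grip_width: 0.0288
```

Request:
jog_arm(
  plan="0 0 0.2 0 0 0 -1; 0 0 0.4 0 0 0 -1; 0 0 0.6 0 0 0 -1; 0 0 0.8 0 0 0 -1; 0 0 0.9 0 0 0 -1",
)

```text
time_s: 8.43
tcp_pos: [0.6042, -0.1592, 0.0755]
tcp_rot: [-180.0, -0.0, 158.1]
contact_force: [0.1, -0.8, -0.8]
grip_width: 0.0286
```

Request:
jog_arm(
  plan="0 0 0.1 0 0 0 -1; 0 0 0.2 0 0 0 -1; 0 0 0.3 0 0 0 -1; 0 0 0.4 0 0 0 -1; 0 0 0.4 0 0 0 -1",
)

```text
time_s: 9.05
tcp_pos: [0.6042, -0.1592, 0.0716]
tcp_rot: [-180.0, -0.0, 158.1]
contact_force: [-0.1, -0.6, -0.9]
grip_width: 0.0285
```

Request:
jog_arm(
  plan="0 0 0.04 0 0 0 -1; 0 0 0.07 0 0 0 -1; 0 0 0.1 0 0 0 -1",
)

```text
time_s: 9.43
tcp_pos: [0.6043, -0.1592, 0.0707]
tcp_rot: [180.0, 0.0, 158.1]
contact_force: [-0.9, -0.4, 3.5]
grip_width: 0.0286
```

Contact showed at exactly the expected home height, so I'm releasing.

Request:
jog_arm(
  plan="0 0 0 0 0 0 -0.2; 0 0 0 0 0 0 0.2; 0 0 0 0 0 0 0.4; 0 0 0 0 0 0 0.4; 0 0 0 0 0 0 0.4",
)

```text
time_s: 10.05
tcp_pos: [0.6043, -0.1592, 0.0707]
tcp_rot: [-180.0, 0.0, 158.1]
contact_force: [-0.1, -0.8, 0.2]
grip_width: 0.0644
```

Request:
jog_arm(
  plan="0 0 -3 0 0 0 0.4; 0 0 -6 0 0 0 0.4; 0 0 -9 0 0 0 0.4; 0 0 -11 0 0 0 0.4; 0 0 -11 0 0 0 0.4",
)

```text
time_s: 10.68
tcp_pos: [0.605, -0.1594, 0.1821]
tcp_rot: [180.0, 0.2, 158.1]
contact_force: [-0.1, 0.1, -1.1]
grip_width: 0.0648
```

Request:
jog_arm(
  plan="0 -4 0 0 0 0 -1; 0 -8 0 0 0 0 -1; 0 -12 0 0 0 0 -1; 0 -13 0 0 0 0 -1; 0 -13 0 0 0 0 -1",
)

```text
time_s: 11.3
tcp_pos: [0.5554, -0.2797, 0.1798]
tcp_rot: [180.0, -0.1, 158.1]
contact_force: [-0.1, 0.8, 0.1]
grip_width: 0.0194
```

```bash
python3 - <<'E'
from h import *
np.set_printoptions(precision=4,suppress=True)
s=get_obs();print(s["time_s"],s["tcp_pos"],s["tcp_rot"],s["grip_width"],s["contact_force"],tool([.5569,-.2790,.112]))
a=capture("side")[90:190,285:410]
for d in models.mark_of("lamp","side")[:4]: print(d["conf"],px(d["centre"]))
print(proj("side",[.6047,-.159,.027]),proj("side",[.6047,-.159,.117]))
cv2.imwrite("pics/7.png",cv2.resize(a,None,fx=6,fy=6,interpolation=cv2.INTER_CUBIC)[:600])
E
```

```text
11.3 [ 0.5554 -0.2797  0.1798] [179.9811  -0.0614 158.0708] 0.01943872447536492 [-0.1322  0.8211  0.1123] [-0.1147  0.12    6.7815]
0.97 [311.168 240.72 ]
0.96 [265.024 269.32 ]
0.74 [333.312 149.32 ]
0.7 [332.288 159.48 ]
[332.5436 160.2963] [332.1863 133.2136]
```

View pics/7.png

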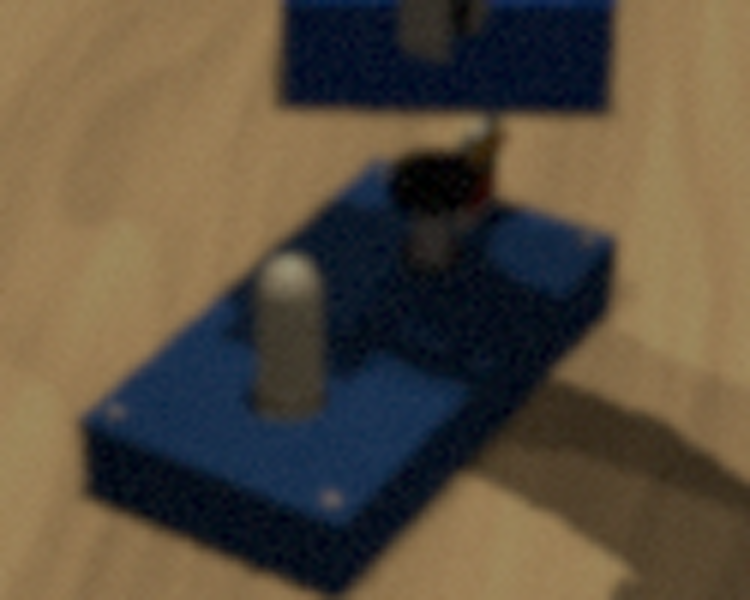

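The lamp stands upright in the socket, with its tip at crop pixel (292,252) matching the home prediction. Next I'm closing the gripper and descending onto the cap.

Request:
jog_arm(
  plan="-0.1 0.1 2 0 0 0 -1; -0.1 0.1 4 0 0 0 -1; -0.1 0.1 5.5 0 0 0 -1; -0.1 0.1 5.8 0 0 0 -1; -0.1 0.1 5.8 0 0 0 -1",
)

```text
time_s: 12.02
tcp_pos: [0.5574, -0.2789, 0.1227]
tcp_rot: [180.0, 0.0, 158.2]
contact_force: [-0.0, -0.3, 1.0]
grip_width: 0.0003
```

Request:
jog_arm(
  plan="0 0 0 0 0 0 -1; 0 0 0.4 0 0 0 -1; 0 0 0.8 0 0 0 -1; 0 0 1 0 0 0 -1; 0 0 1 0 0 0 -1",
)

```text
time_s: 12.65
tcp_pos: [0.557, -0.2792, 0.1125]
tcp_rot: [180.0, -0.0, 158.1]
contact_force: [-0.4, 0.1, -0.4]
grip_width: 0.0006
```

Request:
jog_arm(
  plan="0 0 0.1 0 0 0 -1; 0 0 0.2 0 0 0 -1; 0 0 0.3 0 0 0 -1; 0 0 0.4 0 0 0 -1; 0 0 0.4 0 0 0 -1",
)

```text
time_s: 13.28
tcp_pos: [0.5571, -0.2793, 0.1087]
tcp_rot: [-180.0, 0.0, 158.1]
contact_force: [-0.2, -0.2, 4.2]
grip_width: 0.0005
```

Request:
jog_arm(
  plan="0 0 0.2 0 0 0 -1; 0 0 0.4 0 0 0 -1; 0 0 0.6 0 0 0 -1; 0 0 0.6 0 0 0 -1; 0 0 0.6 0 0 0 -1",
)

```text
time_s: 13.9
tcp_pos: [0.5571, -0.2793, 0.1027]
tcp_rot: [-180.0, 0.0, 158.1]
contact_force: [-2.4, -0.2, 5.1]
grip_width: 0.0006
```

Request:
jog_arm(
  plan="0 0 0.1 0 0 0 -1; 0 0 0.2 0 0 0 -1; 0 0 0.27 0 0 0 -1; 0 0 0.27 0 0 0 -1; 0 0 0.27 0 0 0 -1",
)

```text
time_s: 14.52
tcp_pos: [0.5571, -0.2793, 0.1001]
tcp_rot: [-180.0, 0.0, 158.1]
contact_force: [-2.2, -0.1, 6.6]
grip_width: 0.0006
```

```bash
python3 - <<'E'
from h import *
np.set_printoptions(precision=4,suppress=True)
F=[];Z=[]
for i in range(6):
    im=capture("side" if i<5 else "top"); s=get_obs(); F.append(s["contact_force"]); Z.append(s["tcp_pos"][2])
    if i==0: a=im
print(s["time_s"],np.mean(F,0),np.mean(Z))
a=cv2.resize(a[95:165,320:400],None,fx=5,fy=5,interpolation=cv2.INTER_CUBIC); b=cv2.resize(im[165:235,420:500],None,fx=5,fy=5,interpolation=cv2.INTER_CUBIC)
o=np.clip(np.hstack([a,b]).astype(float)*1.6,0,255).astype(np.uint8)
cv2.imwrite("pics/8.png",o)
E
```

```text
14.825 [-1.5557 -0.0026  6.9967] 0.10008668640353845
```

View pics/8.png

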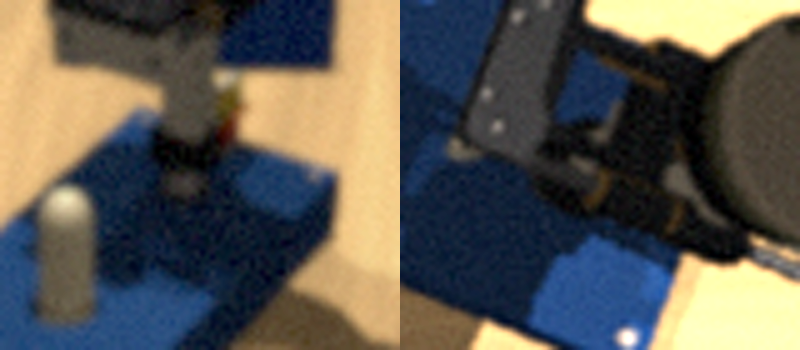

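The left half shows the lamp upright at (67,250) and the fingertips on the lowered cap at (185,150). The pointer itself is hidden by the fingers. Force (7.0 N) and height (11.9 mm pressed) both put it mid-green.

```bash
python3 -c "
from station import r
print(r.sign_off())"
```

```text
the job is handed in; nothing more can be done
None
```

I set the good lamp in the tester socket and let go of it. Then I pressed the plunger with closed fingertips and handed the job in while still holding it down. The handed-in call reported no verdict.

- **Lamp:** gripped at 8 N. It touched the socket floor at 3.5 N, with the tool at its calculated home height of 70.7 mm. The side picture after release shows it upright and in place.
- **Plunger:** pressed about 11.9 mm by tool height, with an average push of 7.0 N. Both match about 12 mm, the middle of the green, and it never went deeper than that.
- **Not confirmed:** the fingers hid the orange pointer in the last pictures, so I did not see it in the green.
- **Disagreement:** the networks' point marks for the socket and lamp were about 5 mm off my fits to the case screws and lamp outline. I used the fits, and the lamp went in without resistance.
- **Other items:** I did not touch the blackened lamp, carton, tape or blue look-alikes, but I made no final picture check of them. The job took about 15 s of robot time.

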